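Rock the slope gauge on an uneven offcut to its set angle and hold it

TASK

The blue slope gauge must be held at its preset angle for a reading. Swing its folding red-ball handle up and right over until it clicks into its end detent, then use the ball to rock the gauge on the concrete offcut until the swinging black needle settles on the red mark of the dial, and finish while holding it there by the ball, with the gauge still resting on the hump it rocks on. Leave the tins and the stopwatch where they are.

Things in the scene. Friction and masses are not known exactly. Their poses are not given: they have to be found in the camera images.
- block: grey uneven concrete offcut, 105 (x) x 200 (y) x 30 mm, fixed, with two rounded humps whose crests run along its x axis, 54 mm above the table: the rocking hump at y = -35 mm and a rest hump at y = +50 mm. Small aluminium angles keep the gauge from sliding along x (2 mm play). Origin at the centre of its underside, z up; -x side towards the robot
- hump_top (a point): middle of the rocking hump's crest (radius 10 mm). With the handle at its stop, pushing the ball on down (1 to 4 N) rocks the gauge about a line through here along the block's x axis and lifts its +y end off the rest hump; let go, it falls back level
- gauge: loose slope gauge, 0.7 to 1.2 kg: aluminium foot plate 35 (x) x 140 (y) x 10 mm under a blue round upright dial housing (100 mm across, 30 mm thick, centre 60 mm above the underside, white face on the -x side towards the robot). Origin at the centre of the foot's underside, axes as those of the block; at the start it stands level on both humps
- groove (a point): point on the underside of the gauge's foot, y = -35 mm, in the middle of the 25 mm wide groove that straddles the rocking hump; lies at hump_top while the gauge is seated, give or take 3 mm
- handle_hinge (a point): hinge of the folding handle on the gauge, at y = -62 mm, 119 mm above the gauge's underside; the hinge axis is the gauge's x axis
- ball (a point): centre of the red ball knob (26 mm diameter) at the end of the 8 mm handle rod, 120 mm from the hinge. Nothing lies beside the ball, and there is 90 mm of free room under it when the handle is folded; it revolves freely on a cross pin along the hinge axis, so that it can be pinched along that axis and the handle swung without turning the gripper
- handle (a joint): angle of the handle: 0 = folded level over the dial, ball towards the gauge's +y; grows as the ball swings up (1.57 = straight up) and over to the -y side; hard stop and detent at 2.6. Light friction holds it anywhere at first; a sprung roller resists from about 2.15 to 2.4 (1 to 2 N at the ball), then snaps it to the stop. Seated above 2.55
- pointer (a joint): angle of the black pendulum needle on the dial (weighted, always swings to point straight up); reads the tilt of the gauge: 0 level, grows as the gauge's +y end rises (the needle then leans to the left of the dial as seen by the robot)
- mark (a joint): angle of the red mark on the dial, in the same sense as the needle; preset between 0.10 and 0.26 rad and fixed on the gauge; the needle is on the mark when both angles are equal
- needle_tip (a point): tip of the needle, 38 mm from the dial centre
- mark_tip (a point): inner end of the red mark (4 mm wide), 38 mm from the dial centre
- tin_lidded: bystander: lidded metal moisture tin, 68 mm across, 40 mm high
- tin_open: bystander: open metal moisture tin, 64 mm across, 36 mm high
- stopwatch: bystander: stopwatch, 68 x 58 x 15 mm
Not all that is in view belongs to the job. There is more than one size of the gauge; the one meant has the size given above.

How it is judged:
On the way:
1. the handle is swung right over and seated in its end detent (value of joint handle above 2.55 rad), for 0.2 s.
At the end, for the whole second after the job is handed in: handle seated (joint over 2.55 rad); needle at rest (under 0.15 rad/s) within 0.045 rad (2.6 degrees) of the red mark; gauge carried by the rocking hump (over 0.5 N, groove within 10 mm of the crest); fingers on it (over 0.3 N), grasp point within 60 mm of the ball (value of joint handle above 2.55 rad and angle between the z axis of needle_tip and the z axis of mark_tip, either way round below 0.045 rad and velocity of joint pointer between -0.15 and 0.15 rad/s and contact force between gauge and block above 0.5 N and distance between groove and hump_top below 0.01 m and contact force between the fingers and gauge above 0.3 N and distance between the grasp point and ball below 0.06 m); the arm keeps its last pose, push and grip.
It fails at once if the gauge is lifted or knocked off the hump (more than 40 mm) (distance between groove and hump_top above 0.04 m).
It fails at once if a tin or the stopwatch is moved more than 20 mm (distance of any of tin_lidded, tin_open, stopwatch from where it was at the start of the episode above 0.02 m).
It also fails if it takes over 45 s, if anything falls off the work surface, if the arm or the gripper's body presses on something with over 40 N, if the wrist force passes 120 N, or if a joint passes its speed limit or range.

ROBOT

A 6-joint arm with a two-finger parallel gripper is mounted at the origin on a cart in front of the work surface, level with it; the furniture and walls round the work are solid. World frame = base frame: x ahead of the robot, y to its left, z up, the work surface at z = 0. Lengths are in m, angles in rad, forces in N, time in s.
With the tool pointing down it reaches from about 0.35 to 0.775 m from the base axis. Payload 5.5 kg.
Tool frame: the origin (TCP) lies at the very end of the fingers, on their centre line; the grasp point (between the pads) lies 19 mm behind it; z points along the fingers, y is the line along which they close (so a half turn about z gives the same grasp; the last joint's range is limited). The gripper opens to 85 mm and grips with 20 to 120 N. Pads are 22 mm wide; open, the fingers measure 114 mm over their backs; the gripper's body (76 mm by 85 mm) begins 54 mm behind the grasp point. The pads swing forward as they close: fully open they stand 13 mm farther back than shut.
Start: joints at [-0.14, 0.313, 0.046, 1.304, 0, 1.431], TCP at [0.575, -0, 0.231] pointing down, gripper open.
Joint ranges: [-2.76, 2.76], [-0.86, 1.69], [-1.03, 1.26], [-2.2, 2.34], [-1.47, 1.5], [-3.14, 3.14]. Speed limits (rad/s): [2.57, 2.57, 3.14, 3.14, 3.14, 3.14].

INTERFACE

Orientations are given as a unit quaternion [w, x, y, z].
In Python, from workcell import get_state, read_camera, calibration, hand_in gives the robot as it stands.
- The arm moves only by the tool drive_tool, never from a script. Its argument "deltas" is a list that holds one entry, the list of rows, each a list of 7 numbers: the closure in counts, from 0 (fully open) to 255 (shut), then the shift along the tool's x, y, z in m, then the turn, a rotation vector about the tool's x, y, z in degrees. A call has 1 to 12 rows; each row is the pose to reach, as a shift and turn from the pose commanded when the call began, along the tool's axes at that moment; what a row does not reach only later rows make up. A row lasts 1/8 s, in which the tool goes at most 62.5 mm and 10.7 degrees, less where a joint would pass 70% of its speed; a pose out of reach is approached as far as the arm can. A call with a gripper value outside its range is refused whole. The fingers move at their own pace and stop on an object; "newtons" is the grip in N (left out, the last holds). Time passes only in rows, so rows that repeat a pose let the fingers close. It gives the time, the measured TCP pose, the force, the opening and the grip force at its end, in the units of the state.
- get_state(): the state, without advancing time (a new reading comes with each control period).
- read_camera(name): name is "scene" or "side" or "wrist"; returns (picture, depth): 400x640x3 uint8, red, green, blue; 400x640 float32, m along the optical axis (not along the pixel's ray), 0 where there is no reading.
- calibration(name): a dict with "mtx" (3x3 intrinsics, pixels), "k1" (the pictures are not rectified: a ray, as slopes to the right and down, at radius r is drawn at 1 + k1 r^2 times it, then the intrinsics apply), "world_from_camera" (4x4, takes a point from camera to world coordinates). Camera axes: x right, y up, looking along -z (the intrinsics and any distortion apply to the point x, -y, -z); pixel columns grow to the right and rows downward; lengths in m; the calibration is good to about 2 mm. A picture is of the moment at which its call begins: read the wrist's pose just before it. calibration takes no time and is no camera call; for the wrist camera it gives the pose at the moment of the call.
- hand_in(): hands the job in; it is judged then, once.
The state is a dict: "clock": time; "joint_pos": joint angles; "qvel": joint speeds; "tau": joint torques, N m; "tcp_pos": TCP position; "orientation": TCP orientation; "wrist_force": force on the tool from outside, world axes, zero at the start; "ft_torque": the same for the moment, N m; "finger_gap": finger opening in m; "grip_force": force on a finger pad.
Only numpy, scipy, OpenCV 4.12 (cv2) and the standard library are available. Lean on these libraries where they do the work, as an engineer would, in place of code of your own. Each camera call takes 0.05 s, during which the arm holds its last target. There are 200 camera calls.

## Working session

There is one attempt and no reset: what is moved stays moved. The work goes in short steps, Python scripts to look and compute and a tool call to move; the robot and the scene stay as the last step left them, time stands still between calls to the robot, and variables do not carry over. Pictures are saved under pics/ and viewed, at most 10 in all, crops included, and the job is handed in when it is done.

Besides the shell and the picture viewer there is one more tool, called after "Emit:" by a JSON object that holds its "fn" and its "kwargs", one argument or row to a line. drive_tool: Moves the arm, as the interface text tells. Its arguments: {"type":"object","properties":{"deltas":{"type":"array","items":{"type":"array","items":{"type":"array","items":{"type":"number"}}}},"newtons":{"type":"number"}},"required":["deltas"]}

```bash
ls; mkdir -p pics; cat > h.py <<'E'
import numpy as np, cv2
from workcell import get_state, read_camera, calibration, hand_in
def world(c,u,v,d):
    K=np.array(c["mtx"]);k1=c["k1"];T=np.array(c["world_from_camera"])
    u=np.asarray(u,float);v=np.asarray(v,float)
    xd=(u-K[0,2])/K[0,0];yd=(v-K[1,2])/K[1,1];x,y=xd,yd
    for _ in range(10):
        s=1+k1*(x*x+y*y);x,y=xd/s,yd/s
    p=np.stack([x*d,-y*d,-np.ones_like(x)*d],-1)
    return p@T[:3,:3].T+T[:3,3]
def snap(n,f=None):
    c=calibration(n);im,d=read_camera(n)
    if f: cv2.imwrite(f"pics/{f}.png",im[:,:,::-1]); np.save(f"pics/{f}.npy",d)
    return im,d,c
E
python3 - <<'E'
from h import *
s=get_state();print(s)
a=snap("scene","scene0");b=snap("side","side0")
for n,x in(("scene",a),("side",b)): print(n,np.round(x[2]["world_from_camera"],3).tolist())
E
```

```text
pics
{'clock': 0.0, 'joint_pos': array([-1.39615303e-01,  3.13989808e-01,  4.50095269e-02,  1.30358432e+00,
        2.14482255e-05,  1.43120090e+00]), 'qvel': array([ 0.00072281,  0.00234719,  0.00121441, -0.00166714,  0.00092731,
       -0.00043933]), 'tau': array([-2.90074182e-03, -4.80629075e+01,  2.98531097e+01,  1.95313990e-02,
       -3.83516899e-04, -4.27451073e-05]), 'tcp_pos': array([5.74511735e-01, 5.66901356e-05, 2.30427373e-01]), 'orientation': array([-7.12546194e-04,  7.07113540e-01,  7.07099470e-01, -5.23537255e-04]), 'wrist_force': array([ 0.16619479, -0.22499348, -0.91506402]), 'ft_torque': array([-0.02289264,  0.01421125,  0.01659939]), 'grip_force': 0.0, 'finger_gap': 0.08560168925977735}
scene [[0.528, 0.635, -0.563, 0.003], [-0.849, 0.402, -0.343, -0.398], [0.009, 0.659, 0.752, 0.88], [0.0, 0.0, 0.0, 1.0]]
side [[-0.999, 0.042, -0.024, 0.538], [-0.044, -0.576, 0.816, 0.672], [0.02, 0.816, 0.578, 0.628], [0.0, 0.0, 0.0, 1.0]]
```

View pics/scene0.png

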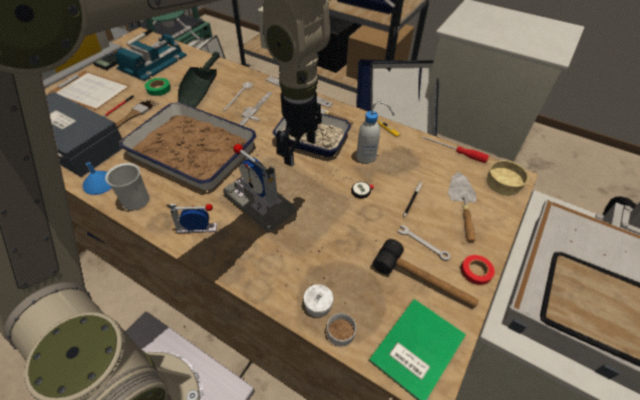

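View pics/side0.png

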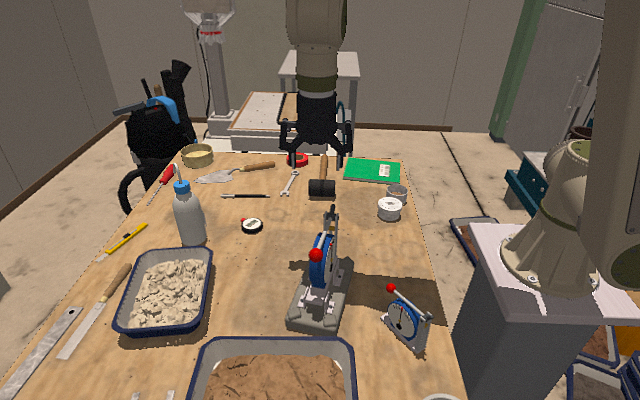

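Two gauges are visible. One stands on the concrete block, with its ball at scene (239,148) / side (316,254). A smaller one lies on the table, with its ball at scene (209,208) / side (391,288). The one on the block fits the description. I'll measure it and check a crop.

```bash
python3 - <<'E'
from h import *
res={}
for n,f,b in(("scene","scene0",(239,148)),("side","side0",(316,254))):
    im=cv2.imread(f"pics/{f}.png");d=np.load(f"pics/{f}.npy");c=calibration(n)
    hsv=cv2.cvtColor(im,cv2.COLOR_BGR2HSV)
    red=(((hsv[...,0]<8)|(hsv[...,0]>172))&(hsv[...,1]>150)&(hsv[...,2]>70)).astype(np.uint8)
    N,L,S,C=cv2.connectedComponentsWithStats(red)
    for i in range(1,N):
        if S[i,4]>8:
            u,v=C[i];dd=np.median(d[L==i]);P=world(c,u,v,dd);cam=np.array(c["world_from_camera"])[:3,3]
            r=(P-cam)/np.linalg.norm(P-cam)
            print(n,"red",S[i].tolist(),C[i].round(1),"surf",P.round(3),"centre",(P+r*.011).round(4))
    v,u=np.mgrid[0:400,0:640];W=world(c,u,v,d)
    blue=(hsv[...,0]>100)&(hsv[...,0]<125)&(hsv[...,1]>120)
    m=blue&(np.abs(u-b[0])<45)&(np.abs(v-b[1])<75)&(d>0)&(W[...,2]>.05)
    p=W[m]; print("blue",len(p),p.min(0).round(3),p.max(0).round(3),np.median(p,0).round(3))
    # block body side/top region
    ctr=np.median(p,0)[:2]
    g=(d>0)&(np.hypot(W[...,0]-ctr[0],W[...,1]-ctr[1])<.17)&(W[...,2]>.022)&(W[...,2]<.036)
    q=W[g];rect=cv2.minAreaRect(q[:,:2].astype(np.float32));print("block",len(q),rect)
    t=(d>0)&(W[...,2]>.10)&(np.hypot(W[...,0]-ctr[0],W[...,1]-ctr[1])<.12)&(W[...,2]<.2)
    q=W[t];print("upper",len(q),cv2.minAreaRect(q[:,:2].astype(np.float32)))
    cr=im[b[1]-40:b[1]+85,b[0]-75:b[0]+75]
    res[n]=cv2.resize(cr,None,fx=2.6,fy=2.6,interpolation=cv2.INTER_CUBIC)
cv2.imwrite("pics/crop0.png",np.hstack(list(res.values())))
E
```

```text
scene red [106, 101, 20, 14, 54] [115.2 107.6] surf [0.633 0.838 0.007] centre [0.6376 0.8458 0.0009]
scene red [233, 144, 10, 9, 69] [237.2 147.8] surf [0.559 0.186 0.183] centre [0.5652 0.1925 0.1755]
scene red [457, 146, 32, 17, 246] [473.3 154.1] surf [ 1.059 -0.327  0.026] centre [ 1.0678 -0.3267  0.0194]
scene red [370, 184, 4, 5, 13] [371.5 186.2] surf [ 0.777 -0.114  0.012] centre [ 0.7837 -0.1115  0.0043]
scene red [206, 204, 7, 7, 37] [208.5 206.8] surf [0.416 0.178 0.094] centre [0.4203 0.1842 0.086 ]
scene red [461, 255, 34, 30, 539] [477.5 269.8] surf [ 0.656 -0.466  0.02 ] centre [ 0.6631 -0.467   0.0117]
blue 276 [0.384 0.087 0.05 ] [0.555 0.209 0.167] [0.53  0.159 0.082]
block 1310 ((0.49354487657546997, 0.1919412761926651), (0.2918645143508911, 0.24833759665489197), 76.35114288330078)
upper 978 ((0.5494503378868103, 0.1257469356060028), (0.1465339958667755, 0.03575974702835083), 77.68279266357422)
side red [201, 31, 8, 4, 16] [204.3  32.5] surf [ 1.025 -0.742  0.364] centre [ 1.0288 -0.7522  0.3624]
side red [214, 32, 7, 2, 13] [216.8  32.5] surf [ 0.983 -0.753  0.36
[... 269 characters left out ...]
14, 21, 154] [167.1 174.2] surf [ 1.065 -0.307  0.023] centre [ 1.0696 -0.3153  0.0181]
side red [241, 218, 4, 4, 12] [242.3 219.3] surf [ 0.779 -0.106  0.013] centre [ 0.7814 -0.1142  0.0062]
side red [309, 248, 14, 14, 159] [315.5 254.6] surf [0.563 0.198 0.181] centre [0.5632 0.1902 0.1739]
side red [386, 283, 10, 11, 80] [390.3 287.4] surf [0.419 0.187 0.094] centre [0.4171 0.1798 0.0859]
blue 559 [0.53  0.061 0.066] [0.576 0.188 0.195] [0.556 0.177 0.133]
block 3860 ((0.5167934894561768, 0.20778614282608032), (0.30894404649734497, 0.24294991791248322), 69.01808166503906)
upper 1302 ((0.5497217178344727, 0.13227874040603638), (0.1495467722415924, 0.034740008413791656), 78.03779602050781)
```

View pics/crop0.png

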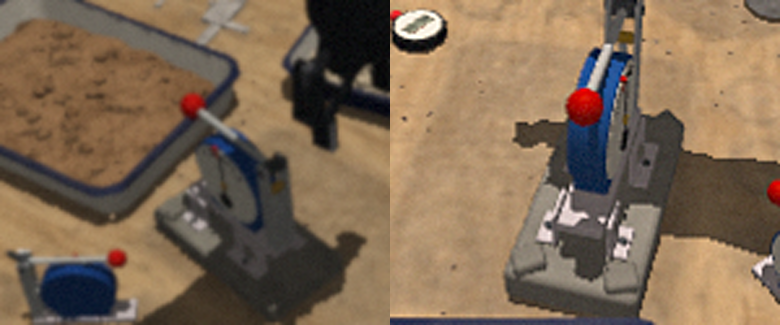

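Crop confirms it: the full-size gauge (100 mm dial, 120 mm rod) stands on the two-humped block. Its ball is at about (0.564, 0.191, 0.175), and the expected height is 0.173. The small one by the robot is the decoy. The gauge's y axis points about (0.21, 0.98). I'll move above the handle and check with the wrist camera.

Emit:
{"fn": "drive_tool", "kwargs": {
  "deltas": [
    [[0, 0.03, -0.005, -0.03, 0, 0, 4], [0, 0.06, -0.01, -0.04, 0, 0, 8], [0, 0.09, -0.018, -0.04, 0, 0, 12], [0, 0.13, -0.023, -0.04, 0, 0, 12], [0, 0.13, -0.023, -0.04, 0, 0, 12]]
  ]
}}

```text
clock: 0.72
tcp_pos: [0.5512, 0.1322, 0.271]
orientation: [-0.0, 0.776, 0.631, -0.0]
wrist_force: [-0.1, 0.3, 0.2]
finger_gap: 0.0853
grip_force: 0.0
```

```bash
python3 - <<'E'
from h import *
s=get_state();print(s['clock'],s['tcp_pos'],s['orientation'])
im,d,c=snap("wrist","wrist0");print(np.round(c["world_from_camera"],3).tolist())
hsv=cv2.cvtColor(im,cv2.COLOR_RGB2HSV)
red=(((hsv[...,0]<8)|(hsv[...,0]>172))&(hsv[...,1]>150)&(hsv[...,2]>70)).astype(np.uint8)
N,L,S,C=cv2.connectedComponentsWithStats(red)
for i in range(1,N):
    if S[i,4]>30:
        dd=np.median(d[L==i]);P=world(c,*C[i],dd+.011);print(S[i].tolist(),C[i].round(1),P.round(4))
E
```

```text
0.725 [0.55120907 0.13221824 0.27096436] [-3.95667128e-04  7.75961150e-01  6.30780531e-01 -2.44032703e-04]
[[0.979, 0.195, 0.062, 0.567], [-0.205, 0.934, 0.292, 0.207], [-0.001, -0.299, 0.954, 0.413], [0.0, 0.0, 0.0, 1.0]]
[302, 108, 33, 33, 722] [317.4 123.3] [0.5626 0.1913 0.1738]
[172, 149, 18, 16, 237] [180.5 156.6] [0.4151 0.1819 0.0844]
```

View pics/wrist0.png

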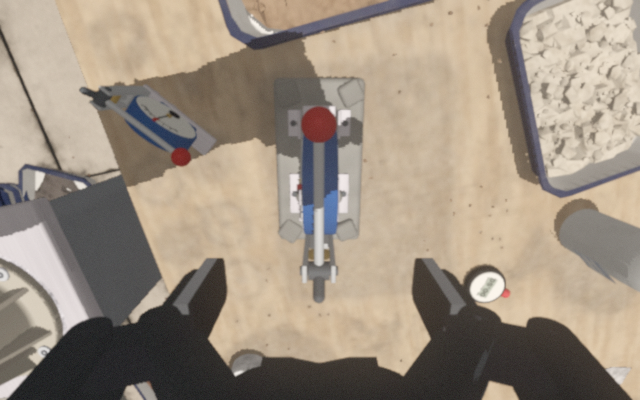

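The wrist view shows the ball at (318,124), the hinge clevis at about (319,271), and the rod almost vertical in the image, so 12° is nearly right. Casting the hinge ray onto z=0.173 gives the yaw.

```bash
python3 - <<'E'
from h import *
c=calibration("wrist");T=np.array(c["world_from_camera"])
def ray(u,v,z):
    a=world(c,u,v,1.)-T[:3,3];return T[:3,3]+a*(z-T[2,3])/a[2]
im=cv2.imread("pics/wrist0.png");g=cv2.cvtColor(im,cv2.COLOR_BGR2HSV)
# rod centre rows 210..255 (unshaded bright low-sat between blue)
for v in (215,225,233): print(v,np.where((g[v,300:340,1]<90)&(g[v,300:340,2]>90))[0]+300)
h=ray(319,271,.173);b=ray(317.4,123.3,.173);dd=b-h
print(h,b,np.linalg.norm(dd),np.degrees(np.arctan2(-dd[0],dd[1])))
E
```

```text
215 [300 301 302 303 313 314 315 316 317 318 319 320 321 322 323 324 337 338
 339]
225 [300 301 302 303 313 314 315 316 317 318 319 320 321 322 323 324 337 338
 339]
233 [300 301 302 303 304 305 306 311 312 313 314 315 316 317 318 319 320 321
 322 323 324 333 334 335 336 337 338 339]
[0.53911595 0.07078243 0.173     ] [0.56299506 0.1899732  0.173     ] 0.12155925440804617 -11.328859392308972
```

Emit:
{"fn": "drive_tool", "kwargs": {
  "deltas": [
    [[0, 0.03, -0.0005, 0.0, 0, 0, 0], [0, 0.0595, -0.0005, 0.0, 0, 0, 0], [0, 0.0595, -0.0005, 0.04, 0, 0, 0], [0, 0.0595, -0.0005, 0.08, 0, 0, 0], [0, 0.0595, -0.0005, 0.117, 0, 0, 0], [0, 0.0595, -0.0005, 0.117, 0, 0, 0], [120, 0.0595, -0.0005, 0.117, 0, 0, 0], [160, 0.0595, -0.0005, 0.117, 0, 0, 0], [200, 0.0595, -0.0005, 0.117, 0, 0, 0], [230, 0.0595, -0.0005, 0.117, 0, 0, 0], [255, 0.0595, -0.0005, 0.117, 0, 0, 0], [255, 0.0595, -0.0005, 0.117, 0, 0, 0]]
  ],
  "newtons": 25
}}

```text
clock: 2.28
tcp_pos: [0.5641, 0.1885, 0.1546]
orientation: [0.0, 0.777, 0.629, 0.0]
wrist_force: [-0.1, 2.0, 1.9]
finger_gap: 0.0242
grip_force: 24.6
```

```bash
python3 - <<'E'
from h import *
print(get_state()); snap("wrist","wrist1"); 
E
```

```text
{'clock': 2.275, 'joint_pos': array([ 1.87500324e-01,  3.81948744e-01, -4.50741073e-02,  1.14303371e+00,
        1.64456177e-04,  1.96753314e+00]), 'qvel': array([ 0.00182408,  0.00083962, -0.00174886, -0.00084892, -0.00022117,
       -0.00013686]), 'tau': array([-5.67195956e-01, -4.98586249e+01,  2.82841283e+01, -3.64536897e-02,
       -2.42358930e-01, -5.54669561e-03]), 'tcp_pos': array([0.56409095, 0.18850179, 0.15464463]), 'orientation': array([1.02719715e-04, 7.77082000e-01, 6.29399254e-01, 3.64721890e-04]), 'wrist_force': array([-0.14565427,  2.04187485,  1.85948192]), 'ft_torque': array([ 0.15814675, -0.01602326,  0.00422132]), 'grip_force': 24.578934609889984, 'finger_gap': 0.02421450071591999}
```

View pics/wrist1.png

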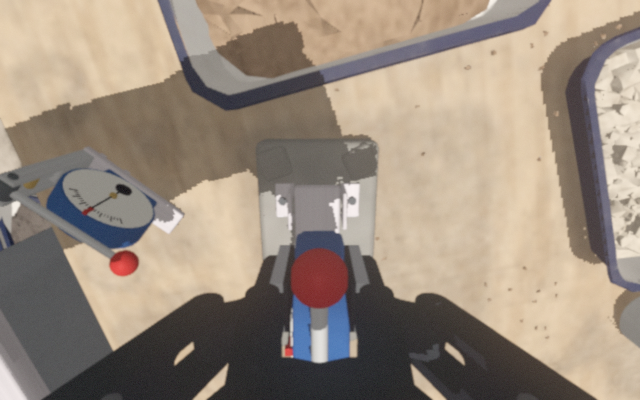

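The ball is pinched centrally, at (318,278) between the pads, with a gap of 24 mm. Next I swing it along the 120 mm arc.

Emit:
{"fn": "drive_tool", "kwargs": {
  "deltas": [
    [[255, -0.0006, 0, -0.012, 0, 0, 0], [255, -0.0024, 0, -0.0238, 0, 0, 0], [255, -0.0054, 0, -0.0355, 0, 0, 0], [255, -0.0095, 0, -0.0467, 0, 0, 0], [255, -0.0147, 0, -0.0575, 0, 0, 0], [255, -0.021, 0, -0.0678, 0, 0, 0]]
  ]
}}

```text
clock: 3.08
tcp_pos: [0.5596, 0.1673, 0.223]
orientation: [0.0, 0.777, 0.629, 0.0]
wrist_force: [0.6, 1.1, -0.3]
finger_gap: 0.0242
grip_force: 24.6
```

Emit:
{"fn": "drive_tool", "kwargs": {
  "deltas": [
    [[255, -0.0072, 0, -0.0095, 0, 0, 0], [255, -0.0154, 0, -0.0183, 0, 0, 0], [255, -0.0244, 0, -0.0262, 0, 0, 0], [255, -0.0342, 0, -0.0332, 0, 0, 0], [255, -0.0446, 0, -0.0391, 0, 0, 0], [255, -0.0555, 0, -0.044, 0, 0, 0], [255, -0.0669, 0, -0.0478, 0, 0, 0], [255, -0.0786, 0, -0.0505, 0, 0, 0], [255, -0.0905, 0, -0.0519, 0, 0, 0], [255, -0.1025, 0, -0.0521, 0, 0, 0]]
  ]
}}

```text
clock: 4.32
tcp_pos: [0.5382, 0.0666, 0.2745]
orientation: [0.0, 0.777, 0.629, 0.0]
wrist_force: [1.2, 0.5, 2.7]
finger_gap: 0.0241
grip_force: 24.8
```

```bash
cat > m.py <<'E'
from h import *
import sys
s=get_state();R=lambda a:np.round(a,4)
print(s['clock'],R(s['tcp_pos']),R(s['wrist_force']),R(s['ft_torque']),s['finger_gap'])
for n in ("scene","side"):
    im,d,c=snap(n,n+sys.argv[1]);hsv=cv2.cvtColor(im,cv2.COLOR_RGB2HSV);cam=np.array(c["world_from_camera"])[:3,3]
    red=(((hsv[...,0]<8)|(hsv[...,0]>172))&(hsv[...,1]>150)&(hsv[...,2]>70)).astype(np.uint8)
    N,L,S,C=cv2.connectedComponentsWithStats(red)
    for i in range(1,N):
        if S[i,4]>5:
            P=world(c,*C[i],np.median(d[L==i]));P=P+.011*(P-cam)/np.linalg.norm(P-cam)
            if P[2]>.1 and P[0]<.75: print(n,S[i].tolist(),R(P))
E
python3 m.py 2
```

```text
4.325 [0.5382 0.0666 0.2745] [1.1813 0.4753 2.73  ] [ 0.0409 -0.2495 -0.018 ] 0.024118834024829346
scene [266, 133, 2, 5, 7] [0.5399 0.0656 0.2937]
side [327, 157, 12, 14, 132] [0.5395 0.0669 0.2923]
```

Emit:
{"fn": "drive_tool", "kwargs": {
  "deltas": [
    [[255, -0.012, 0.001, 0.0009, 0, 0, 0], [255, -0.0238, 0.001, 0.003, 0, 0, 0], [255, -0.0353, 0.001, 0.0063, 0, 0, 0], [255, -0.0464, 0.001, 0.0108, 0, 0, 0], [255, -0.0571, 0.001, 0.0163, 0, 0, 0], [255, -0.0671, 0.001, 0.0229, 0, 0, 0], [255, -0.0765, 0.001, 0.0304, 0, 0, 0], [255, -0.085, 0.001, 0.0388, 0, 0, 0], [255, -0.0926, 0.001, 0.0481, 0, 0, 0], [255, -0.0993, 0.001, 0.058, 0, 0, 0], [255, -0.0993, 0.001, 0.058, 0, 0, 0]]
  ]
}}

```text
clock: 5.8
tcp_pos: [0.5183, -0.0306, 0.2154]
orientation: [-0.0, 0.777, 0.629, -0.0]
wrist_force: [-1.0, -2.8, 4.9]
finger_gap: 0.0243
grip_force: 24.9
```

```bash
python3 m.py 3; python3 -c "
import cv2,numpy as np
a=cv2.imread('pics/scene3.png')[110:235,210:330];b=cv2.imread('pics/side3.png')[130:340,260:390]
cv2.imwrite('pics/c3.png',np.hstack([cv2.resize(a,(400,417),interpolation=2),cv2.resize(b,(258,417),interpolation=2)]))"
```

```text
5.8 [ 0.5183 -0.0306  0.2154] [-0.9762 -2.8158  4.8835] [-0.4576 -0.07   -0.0587] 0.02429832888060209
side [337, 161, 10, 11, 90] [ 0.5198 -0.0287  0.234 ]
side [329, 243, 3, 4, 7] [0.5382 0.1372 0.1535]
```

View pics/c3.png

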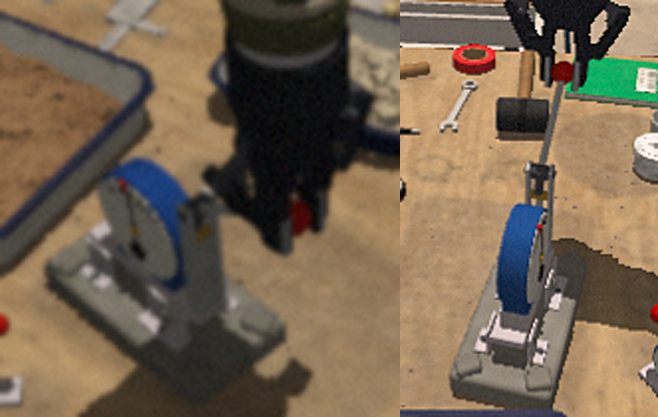

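The handle is over, with the ball at (0.520, -0.029, 0.234), which matches the 2.6 rad geometry. I'll press along the rocking arc to make sure it is seated, return, and release. The detent should hold it while I look at the dial up close.

Emit:
{"fn": "drive_tool", "kwargs": {
  "deltas": [
    [[255, -0.002, 0, 0.004, 0, 0, 0], [255, -0.006, 0, 0.008, 0, 0, 0], [255, -0.01, 0, 0.01, 0, 0, 0], [255, -0.01, 0, 0.01, 0, 0, 0], [255, -0.01, 0, 0.01, 0, 0, 0]]
  ]
}}

```text
clock: 6.52
tcp_pos: [0.517, -0.0407, 0.2072]
orientation: [0.002, 0.777, 0.629, -0.0]
wrist_force: [-2.1, -6.5, 8.6]
finger_gap: 0.0243
grip_force: 25.1
```

```bash
python3 m.py 4
```

```text
6.525 [ 0.517  -0.0407  0.2072] [-2.1299 -6.5113  8.6472] [-1.1239  0.2847  0.0693] 0.02427127796092999
side [337, 162, 10, 11, 84] [ 0.519  -0.0395  0.2259]
side [330, 240, 3, 3, 7] [0.5368 0.1318 0.1569]
```

Emit:
{"fn": "drive_tool", "kwargs": {
  "deltas": [
    [[255, 0.005, 0, -0.005, 0, 0, 0], [255, 0.01, 0, -0.01, 0, 0, 0], [255, 0.01, 0, -0.01, 0, 0, 0]]
  ]
}}

```text
clock: 7.0
tcp_pos: [0.5186, -0.0297, 0.2163]
orientation: [0.0, 0.777, 0.63, -0.0]
wrist_force: [-0.7, -3.6, 3.7]
finger_gap: 0.0243
grip_force: 24.9
```

Emit:
{"fn": "drive_tool", "kwargs": {
  "deltas": [
    [[120, 0, 0, 0, 0, 0, 0], [0, 0, 0, 0, 0, 0, 0], [0, 0, 0, 0, 0, 0, 0], [0, 0, 0, -0.02, 0, 0, 0], [0, 0, 0, -0.06, 0, 0, 0], [0, 0, -0.02, -0.09, 0, 0, 0], [0, 0.03, -0.05, -0.09, -8, 0, 0], [0, 0.08, -0.077, -0.09, -17, 0, 0], [0, 0.12, -0.077, -0.07, -26, 0, 0], [0, 0.165, -0.077, -0.03, -35, 0, 0], [0, 0.165, -0.077, 0.015, -35, 0, 0], [0, 0.165, -0.077, 0.015, -35, 0, 0]]
  ]
}}

```text
clock: 8.5
tcp_pos: [0.4728, 0.1474, 0.1958]
orientation: [0.232, 0.741, 0.603, 0.185]
wrist_force: [-0.5, -0.0, 0.1]
finger_gap: 0.0856
grip_force: 0.0
```

```bash
python3 - <<'E'
from h import *
s=get_state();print(s['clock'],s['tcp_pos'],s['orientation'],s['wrist_force'])
im,d,c=snap("wrist","wrist5");np.save("pics/w5T.npy",c["world_from_camera"])
dial=world(c,[320],[200],d[200,320]);print(dial,d[200,320])
E
```

```text
8.5 [0.47279783 0.14738619 0.19576672] [0.23155352 0.74093073 0.60265538 0.18496245] [-0.52978141 -0.00156517  0.07846046]
[[0.53557461 0.13040711 0.1031492 ]] 0.2675735
```

View pics/wrist5.png

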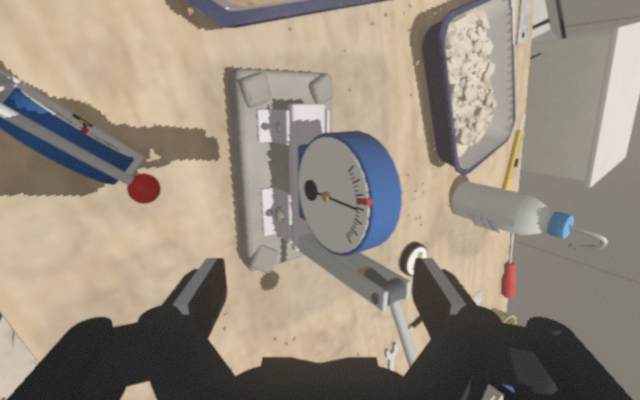

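A clear view of the dial: hub at (325,196), needle tip at about (360,209), red mark at about (365,202), counterweight at (311,189). Casting rays onto the face plane gives both angles.

```bash
python3 - <<'E'
from h import *
c=calibration("wrist");im=cv2.imread("pics/wrist5.png");d=np.load("pics/wrist5.npy");hsv=cv2.cvtColor(im,cv2.COLOR_BGR2HSV)
T=np.array(c["world_from_camera"]);v,u=np.mgrid[0:400,0:640];W=world(c,u,v,d)
roi=(np.abs(u-337)<40)&(np.abs(v-195)<62)
face=roi&(hsv[...,1]<60)&(hsv[...,2]>90)&(d>0)&(u>305)
P=W[face];n0=np.array([.979,-.2,0]);
m=np.abs((P-np.median(P,0))@n0)<.004;P=P[m];ctr=P.mean(0);n=np.linalg.svd(P-ctr,full_matrices=False)[2][2];n*=np.sign(n[0])
print("plane",ctr.round(4),n.round(4),np.degrees(np.arctan2(n[1],n[0])),len(P))
n[2]=0;n/=np.linalg.norm(n);Y=np.array([-n[1],n[0],0])
def pl(u,v):
    a=world(c,np.asarray(u,float),np.asarray(v,float),1.)-T[:3,3];p=T[:3,3]+a*(((ctr-T[:3,3])@n)/(a@n))[...,None]
    return np.stack([(p-ctr)@Y,p[...,2]],-1)
red=roi&((hsv[...,0]<8)|(hsv[...,0]>172))&(hsv[...,1]>130)
r=pl(u[red],v[red]);print("mark",red.sum(),r.mean(0).round(4),r.min(0).round(4),r.max(0).round(4))
dark=(roi&(hsv[...,2]<60)&(hsv[...,1]<140)).astype(np.uint8)
N,L,S,C=cv2.connectedComponentsWithStats(dark)
for i in range(1,N):
    if S[i,4]>15: q=pl(u[L==i],v[L==i]);print("dark",S[i].tolist(),C[i].round(1),q.mean(0).round(4),q.min(0).round(4),q.max(0).round(4))
# face ellipse centre
fm=(face).astype(np.uint8);fm=cv2.morphologyEx(fm,cv2.MORPH_CLOSE,np.ones((9,9)));cn=max(cv2.findContours(fm,0,1)[0],key=cv2.contourArea)
q=pl(cn[:,0,0],cn[:,0,1]);print("face circ",cv2.minEnclosingCircle((q*1000).astype(np.float32)))
for uv in((325,196),(360,209),(311,189),(365,202)):print(uv,pl(*map(np.array,uv)).round(4))
cv2.imwrite("pics/c5.png",cv2.resize(im[125:260,285:410],None,fx=4.4,fy=4.4,interpolation=2))
E
```

```text
plane [0.5408 0.1368 0.1267] [ 0.9792 -0.2026  0.0116] -11.691905394846296 6054
mark 43 [0.0068 0.1626] [0.0045 0.1555] [0.0095 0.1666]
dark [306, 181, 12, 19, 154] [310.6 189.9] [-0.001   0.0932] [-0.0091  0.0858] [0.0071 0.103 ]
face circ ((-11.915865898132324, 113.73533630371094), 63.808841705322266)
(325, 196) [-0.0013  0.1145]
(360, 209) [-0.0004  0.1569]
(311, 189) [-0.0001  0.0939]
(365, 202) [0.0061 0.1617]
```

View pics/c5.png

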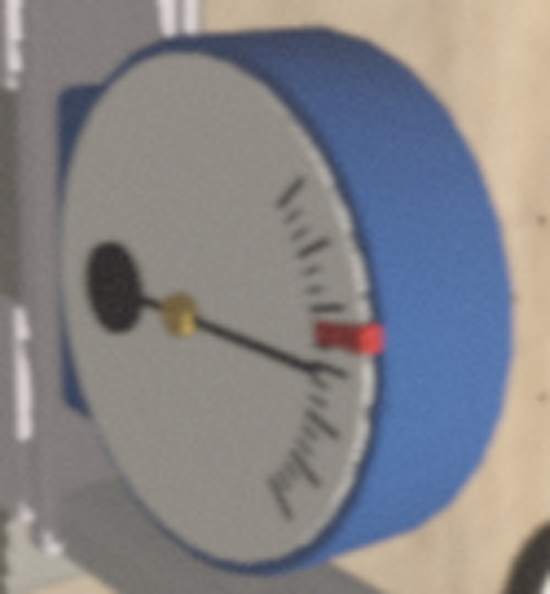

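The mark sits about 7.4 mm left of the needle at a 48 mm radius, so the mark angle is ≈0.15 rad. Handle geometry then puts the ball 25 mm toward -y and 21 mm lower than its level position. I'll go back, regrasp and tilt.

Emit:
{"fn": "drive_tool", "kwargs": {
  "deltas": [
    [[0, 0, 0.03, -0.043, 0, 0, 0], [0, 0, 0.0603, -0.086, 0, 0, 0], [0, -0.04, 0.0603, -0.086, 9, 0, 0], [0, -0.09, 0.082, -0.071, 18, 0, 0], [0, -0.13, 0.105, -0.055, 27, 0, 0], [0, -0.165, 0.1233, -0.0418, 35, 0, 0], [0, -0.165, 0.1233, -0.0418, 35, 0, 0], [0, -0.165, 0.1233, -0.0418, 35, 0, 0]]
  ]
}}

```text
clock: 9.55
tcp_pos: [0.52, -0.0316, 0.3077]
orientation: [0.001, 0.778, 0.628, 0.001]
wrist_force: [-0.2, -0.1, -0.2]
finger_gap: 0.0857
grip_force: 0.0
```

```bash
python3 - <<'E'
from h import *
s=get_state();print(s['clock'],s['tcp_pos'],s['orientation'])
im,d,c=snap("wrist","wrist6");hsv=cv2.cvtColor(im,cv2.COLOR_RGB2HSV);T=np.array(c["world_from_camera"])[:3,3]
red=(((hsv[...,0]<8)|(hsv[...,0]>172))&(hsv[...,1]>150)&(hsv[...,2]>70)).astype(np.uint8)
N,L,S,C=cv2.connectedComponentsWithStats(red)
for i in range(1,N):
    if S[i,4]>30:
        P=world(c,*C[i],np.median(d[L==i]));P=P+.011*(P-T)/np.linalg.norm(P-T);print(S[i].tolist(),P.round(4))
        e=P-s['tcp_pos'];print("tool delta",e@[.2045,.979,0],e@[.979,-.2045,0],-e[2]+.019)
E
```

```text
9.55 [ 0.52002758 -0.03157356  0.30768805] [0.00093713 0.77808072 0.62816296 0.0008979 ]
[310, 194, 18, 23, 108] [ 0.5217 -0.0264  0.2345]
tool delta 0.005369776783012768 0.0006014159291207852 0.09215311477922762
[300, 196, 8, 13, 34] [ 0.511  -0.0228  0.2324]
tool delta 0.006697043200053317 -0.010651650905220909 0.09427458033822207
[299, 210, 16, 13, 52] [ 0.5105 -0.0322  0.2349]
tool delta -0.002574656322865776 -0.009241257001072187 0.0917852576857748
```

Emit:
{"fn": "drive_tool", "kwargs": {
  "deltas": [
    [[0, 0.0015, -0.002, 0.04, 0, 0, 0], [0, 0.0015, -0.002, 0.08, 0, 0, 0], [0, 0.0015, -0.002, 0.092, 0, 0, 0], [0, 0.0015, -0.002, 0.092, 0, 0, 0], [120, 0.0015, -0.002, 0.092, 0, 0, 0], [160, 0.0015, -0.002, 0.092, 0, 0, 0], [200, 0.0015, -0.002, 0.092, 0, 0, 0], [255, 0.0015, -0.002, 0.092, 0, 0, 0], [255, 0.0015, -0.002, 0.092, 0, 0, 0], [255, 0.0015, -0.002, 0.092, 0, 0, 0]]
  ],
  "newtons": 25
}}

```text
clock: 10.85
tcp_pos: [0.5172, -0.0282, 0.2145]
orientation: [0.0, 0.777, 0.629, 0.0]
wrist_force: [-0.2, -1.1, 4.0]
finger_gap: 0.0244
grip_force: 24.5
```

Emit:
{"fn": "drive_tool", "kwargs": {
  "deltas": [
    [[255, -0.0054, 0, 0.004, 0, 0, 0], [255, -0.0106, 0, 0.0081, 0, 0, 0], [255, -0.0158, 0, 0.0124, 0, 0, 0], [255, -0.0207, 0, 0.0168, 0, 0, 0], [255, -0.0253, 0, 0.0208, 0, 0, 0], [255, -0.0253, 0, 0.0208, 0, 0, 0], [255, -0.0253, 0, 0.0208, 0, 0, 0], [255, -0.0253, 0, 0.0208, 0, 0, 0]]
  ]
}}

```text
clock: 11.85
tcp_pos: [0.5118, -0.0526, 0.1935]
orientation: [0.0, 0.777, 0.629, 0.0]
wrist_force: [0.3, -2.4, 3.1]
finger_gap: 0.0243
grip_force: 24.5
```

```bash
python3 m.py 7; python3 - <<'E'
import cv2,numpy as np
a=cv2.imread('pics/scene7.png')[135:200,225:290];b=cv2.imread('pics/side7.png')[215:330,285:365]
cv2.imwrite('pics/c7.png',np.hstack([cv2.resize(a,(460,460),interpolation=2),cv2.resize(b,(320,460),interpolation=2)]))
E
```

```text
11.85 [ 0.5118 -0.0526  0.1935] [ 0.3413 -2.4249  3.0976] [-0.4499  0.0729 -0.0597] 0.024347890336983927
scene [305, 186, 4, 6, 12] [ 0.5139 -0.0577  0.2113]
side [339, 164, 10, 10, 81] [ 0.5136 -0.0525  0.2138]
side [332, 236, 2, 3, 6] [0.5336 0.1226 0.1591]
```

View pics/c7.png

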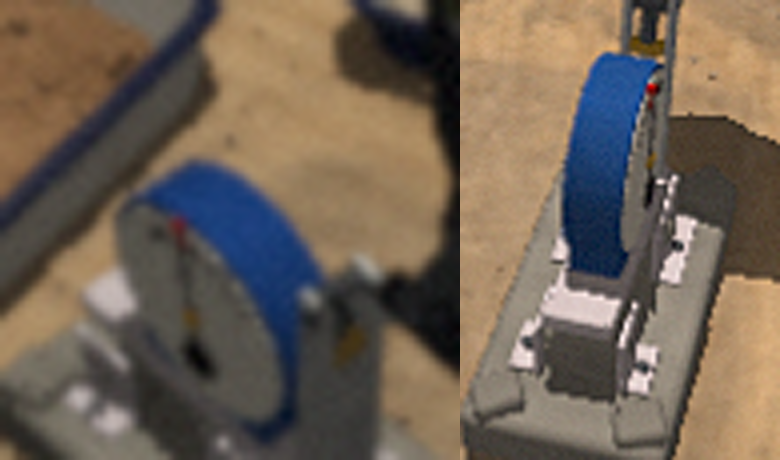

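The needle appears to run onto the mark: mark at crop (178,227), hub at (190,318). A numeric check on the face plane, start against now:

```bash
python3 - <<'E'
from h import *
c=calibration("scene");T=np.array(c["world_from_camera"]);n=np.array([.9792,-.2026,0]);Y=np.array([.2026,.9792,0]);ctr=np.array([.5408,.1368,.1267])
def pl(u,v,off):
    a=world(c,u,v,1.)-T[:3,3];p=T[:3,3]+a*(((ctr-off*n-T[:3,3])@n)/(a@n))[...,None]
    return np.stack([(p-ctr)@Y,p[...,2]],-1)
for f in("scene0","scene3","scene7"):
    im=cv2.resize(cv2.imread(f"pics/{f}.png"),None,fx=4,fy=4,interpolation=2).astype(float)
    v,u=np.mgrid[0:1600,0:2560];u=(u+.5)/4-.5;v=(v+.5)/4-.5
    roi=(u>238)&(u<272)&(v>155)&(v<193);B,G,R=im[...,0],im[...,1],im[...,2]
    q0=pl(u[roi],v[roi],0);r=np.hypot(q0[:,0]-0,q0[:,1]-.114)
    def sel(cond,off,lo,hi,rmax=.05):
        m=cond[roi]; q=pl(u[roi],v[roi],off);y=q[:,0];z=q[:,1];k=m&(z>lo)&(z<hi)&(np.abs(y+.01)<.04);return q[k]
    red=(R>1.7*G)&(R>1.7*B)&(R>60);dark=(np.maximum(np.maximum(R,G),B)<45)
    a=sel(red,0.0,.13,.18);b=sel(dark,.001,.075,.105)
    print(f,"mark",len(a),a.mean(0).round(4),"bob",len(b),b.mean(0).round(4) if len(b) else "","angle",np.arctan2(*(a.mean(0)-b.mean(0))) if len(b) else "")
E
```

```text
scene0 mark 54 [0.013  0.1526] bob 262 [-0.0042  0.0863] angle 0.25426192564538824
scene3 mark 68 [0.0113 0.1537] bob 261 [-0.0032  0.087 ] angle 0.2135060218238626
scene7 mark 33 [-0.0023  0.1569] bob 222 [-0.0033  0.0889] angle 0.014060324587919545
```

The scene view is too oblique for absolute values because of parallax. I'll check the mark angle in the wrist close-up using on-face features, by fitting a circle to the rim.

```bash
python3 - <<'E'
from h import *
from scipy.optimize import least_squares
c=calibration("wrist");c["world_from_camera"]=np.load("pics/w5T.npy");T=np.array(c["world_from_camera"]);K=c["mtx"]
n=np.array([.9792,-.2026,0]);Y=np.array([.2026,.9792,0]);ctr=np.array([.5408,.1368,.1267])
def pl(u,v,off=0):
    a=world(c,u,v,1.)-T[:3,3];p=T[:3,3]+a*(((ctr-off*n-T[:3,3])@n)/(a@n))[...,None];return np.stack([(p-ctr)@Y,p[...,2]],-1)
cam=T[:3,3]-ctr;print("cam n,Y,z",cam@n,cam@Y,cam[2])
im=cv2.imread("pics/wrist5.png");hsv=cv2.cvtColor(im,cv2.COLOR_BGR2HSV)
S=8;big=cv2.resize(im[120:265,280:415],None,fx=S,fy=S,interpolation=cv2.INTER_CUBIC).astype(float)
def pix(x,y): return 280+(x+.5)/S-.5,120+(y+.5)/S-.5
v,u=np.mgrid[0:big.shape[0],0:big.shape[1]];u,v=pix(u,v);q=pl(u,v)
# radial scan: white->blue transition
pts=[]
for t in np.radians(np.arange(-75,200,3)):
    rr=np.arange(.040,.056,.0003);tgt=np.stack([.0+rr*np.sin(t),.114+rr*np.cos(t)],-1)
    P=ctr+ (tgt[:,:1])*Y+np.c_[np.zeros((len(rr),2)),tgt[:,1]-ctr[2]]
    pc=(P-T[:3,3])@T[:3,:3];x=pc[:,0]/-pc[:,2];y=-pc[:,1]/-pc[:,2];s=1+c["k1"]*(x*x+y*y)
    U=(K[0][0]*x*s+K[0][2]);V=(K[1][1]*y*s+K[1][2])
    col=cv2.remap(im.astype(np.float32),U.astype(np.float32)[None],V.astype(np.float32)[None],1)[0]
    bl=col[:,0]-col[:,2]
    k=np.where(bl>60)[0]
    if len(k) and k[0]>0: pts.append(tgt[k[0]])
pts=np.array(pts)
f=least_squares(lambda p:np.hypot(pts[:,0]-p[0],pts[:,1]-p[1])-p[2],[0,.114,.048],loss="soft_l1",f_scale=.0005)
print("rim fit",f.x.round(4),len(pts))
B,G,R=big[...,0],big[...,1],big[...,2]
m=(R>1.8*G)&(R>1.8*B)&(R>70);r=q[m];cx,cz=f.x[:2]
print("mark mean",r.mean(0).round(4))
rr=np.hypot(r[:,0]-cx,r[:,1]-cz)
for lo,hi in((.03,.042),(.042,.046),(.046,.06)):
    k=(rr>=lo)&(rr<hi)
    if k.sum():print("mark",lo,k.sum(),r[k].mean(0).round(4),np.arctan2(r[k,0].mean()-cx,r[k,1].mean()-cz).round(4))
# needle centreline, offsets
for z in(.12,.125,.13,.135,.14,.145,.15):
    k=(np.abs(q[...,1]-z)<.0015)&(np.abs(q[...,0])<.004)&(u<360);w=np.clip(95-big.max(-1)[k],0,None);print(z,(np.sum(w*q[...,0][k])/max(w.sum(),1)).round(4),w.sum().round())
E
```

```text
cam n,Y,z -0.1488568718578098 0.07373759239456769 0.1861816790252194
rim fit [-0.0015  0.1075  0.0532] 35
mark mean [0.0042 0.1531]
mark 0.03 889 [0.0032 0.1473] 0.116
mark 0.042 914 [0.0039 0.1513] 0.1223
mark 0.046 2106 [0.0048 0.1564] 0.1288
0.12 -0.0037 2412.0
0.125 -0.0037 2904.0
0.13 -0.0036 3839.0
0.135 -0.0037 3470.0
0.14 -0.0037 3667.0
0.145 -0.0032 6206.0
0.15 -0.0026 32.0
```

The arm was still settling in that frame, so the plane has to be recomputed with the saved pose.

```bash
python3 - <<'E'
from h import *
c=calibration("wrist");c["world_from_camera"]=np.load("pics/w5T.npy");T=np.array(c["world_from_camera"])
im=cv2.imread("pics/wrist5.png");d=np.load("pics/wrist5.npy");hsv=cv2.cvtColor(im,cv2.COLOR_BGR2HSV)
v,u=np.mgrid[0:400,0:640];W=world(c,u,v,d)
face=(np.abs(u-335)<35)&(np.abs(v-195)<55)&(hsv[...,1]<60)&(hsv[...,2]>90)&(d>0)
P=W[face];g=np.array([.9792,-.2026,0]);P=P[np.abs((P-np.median(P,0))@g)<.004]
ctr=P.mean(0);n=np.linalg.svd(P-ctr,full_matrices=False)[2][2];n*=np.sign(n[0]);print(ctr.round(4),n.round(4))
n[2]=0;n/=np.linalg.norm(n);Y=np.array([-n[1],n[0],0])
def pl(u,v,off=0):
    a=world(c,u,v,1.)-T[:3,3];p=T[:3,3]+a*(((ctr-off*n-T[:3,3])@n)/(a@n))[...,None];return np.stack([(p-ctr)@Y,p[...,2]],-1)
S=8;big=cv2.resize(im[120:265,280:415],None,fx=S,fy=S,interpolation=cv2.INTER_CUBIC).astype(float)
y,x=np.mgrid[0:big.shape[0],0:big.shape[1]];u=280+(x+.5)/S-.5;v=120+(y+.5)/S-.5
B,G,R=big[...,0],big[...,1],big[...,2]
mark=(R>1.8*G)&(R>1.8*B)&(R>70);gold=(R>1.6*B)&(R>90)&(R<1.6*G)&(np.abs(u-326)<7)&(np.abs(v-196)<7)
bob=(big.max(-1)<55)&(np.abs(u-311)<8)&(np.abs(v-190)<12)
for off in(0,.001,.002,.003):
    h=pl(u[gold],v[gold],off).mean(0);b=pl(u[bob],v[bob],off).mean(0);q=pl(u,v,off)
    l=[]
    for z in np.arange(h[1]+.008,h[1]+.034,.003):
        k=(np.abs(q[...,1]-z)<.0012)&(np.abs(q[...,0]-h[0])<.004);w=np.clip(95-big.max(-1)[k],0,None);l.append((z,np.sum(w*q[...,0][k])/w.sum()))
    l=np.array(l);m=np.polyfit(l[:,0],l[:,1],1)
    print(off,"hub",h.round(4),"bob",b.round(4),"needle slope",m[0].round(3),"y@hub",np.polyval(m,h[1]).round(4))
mk=pl(u[mark],v[mark]);print("mark",mk.mean(0).round(4),mk.min(0).round(4),mk.max(0).round(4),"fit slope",np.polyfit(mk[:,1],mk[:,0],1)[0].round(3))
hi=mk[:,1]<np.percentile(mk[:,1],50);print("inner half",mk[hi].mean(0).round(4))
E
```

```text
[0.5372 0.1375 0.1202] [ 0.9794 -0.2019  0.0051]
0 hub [-0.0022  0.1107] bob [-0.0019  0.0885] needle slope 0.002 y@hub -0.0021
0.001 hub [-0.0017  0.1121] bob [-0.0014  0.0901] needle slope 0.002 y@hub -0.0016
0.002 hub [-0.0011  0.1135] bob [-0.0009  0.0916] needle slope 0.002 y@hub -0.001
0.003 hub [-0.0006  0.1149] bob [-0.0004  0.0932] needle slope 0.002 y@hub -0.0005
mark [0.006 0.157] [0.0032 0.1492] [0.0092 0.1631] fit slope 0.188
inner half [0.0054 0.1537]
```

Corrected, the mark is ≈0.16 rad, while the present tilt is ≈0.145. I'll add 0.015 rad.

Emit:
{"fn": "drive_tool", "kwargs": {
  "deltas": [
    [[255, -0.0025, 0, 0.0023, 0, 0, 0], [255, -0.0025, 0, 0.0023, 0, 0, 0], [255, -0.0025, 0, 0.0023, 0, 0, 0], [255, -0.0025, 0, 0.0023, 0, 0, 0], [255, -0.0025, 0, 0.0023, 0, 0, 0], [255, -0.0025, 0, 0.0023, 0, 0, 0]]
  ]
}}

```text
clock: 12.7
tcp_pos: [0.5112, -0.0551, 0.1911]
orientation: [-0.0, 0.777, 0.629, 0.0]
wrist_force: [-0.2, -0.5, 2.2]
finger_gap: 0.0241
grip_force: 24.6
```

```bash
python3 m.py 8; python3 - <<'E'
from h import *
n=np.array([.9794,-.2019,0]);Y=np.array([.2019,.9794,0]);ctr=np.array([.5372,.1375,.1202])
def pl(c,u,v,off):
    T=np.array(c["world_from_camera"]);a=world(c,u,v,1.)-T[:3,3];p=T[:3,3]+a*(((ctr-off*n-T[:3,3])@n)/(a@n))[...,None];return np.stack([(p-ctr)@Y,p[...,2]],-1)
c=calibration("scene");S=8
for f in("scene0","scene7","scene8"):
    im=cv2.imread(f"pics/{f}.png");big=cv2.resize(im[140:205,230:280],None,fx=S,fy=S,interpolation=cv2.INTER_CUBIC).astype(float)
    y,x=np.mgrid[0:big.shape[0],0:big.shape[1]];u=230+(x+.5)/S-.5;v=140+(y+.5)/S-.5;B,G,R=big[...,0],big[...,1],big[...,2]
    q0=pl(c,u,v,.001);q=pl(c,u,v,.0023)
    mark=(R>1.7*G)&(R>1.7*B)&(R>60)&(q0[...,1]>.13)&(q0[...,1]<.18)&(np.abs(q0[...,0])<.03)
    gold=(R>1.7*B)&(G>1.2*B)&(R<1.9*G)&(R>80)&(np.hypot(q[...,0]+.004,q[...,1]-.114)<.02)
    print(f,"mark",mark.sum(),q0[mark].mean(0).round(4),"gold",gold.sum(),q[gold].mean(0).round(4) if gold.any() else "")
    h=q[gold].mean(0)
    a=q0[mark].mean(0)-h;print("  mark-vs-vertical angle",np.arctan2(*a).round(3),"radius",np.hypot(*a).round(4))
E
```

```text
12.7 [ 0.5112 -0.0551  0.1911] [-0.2339 -0.5123  2.1916] [-0.408   0.0622  0.0152] 0.024058602613135967
scene [306, 186, 3, 8, 16] [ 0.5134 -0.0596  0.2104]
side [340, 164, 9, 11, 76] [ 0.5126 -0.055   0.2112]
scene0 mark 209 [0.0059 0.1607] gold 0 
  mark-vs-vertical angle nan radius nan
scene7 mark 132 [-0.0094  0.165 ] gold 84 [-0.0083  0.1194]
  mark-vs-vertical angle -0.023 radius 0.0456
scene8 mark 287 [-0.0108  0.1648] gold 5 [-0.0084  0.1194]
  mark-vs-vertical angle -0.053 radius 0.0454<stdin>:13: RuntimeWarning: Mean of empty slice.
  ret = um.true_divide(
```

The mark's shift from start to now implies φ≈0.16. The hub pixels in this view are too few to trust, so I'll fit the needle line directly on averaged frames.

```bash
python3 - <<'E'
from h import *
n=np.array([.9794,-.2019,0]);Y=np.array([.2019,.9794,0]);ctr=np.array([.5372,.1375,.1202]);S=8
c=calibration("scene");T=np.array(c["world_from_camera"])
def pl(u,v,off):
    a=world(c,u,v,1.)-T[:3,3];p=T[:3,3]+a*(((ctr-off*n-T[:3,3])@n)/(a@n))[...,None];return np.stack([(p-ctr)@Y,p[...,2]],-1)
im=np.mean([read_camera("scene")[0].astype(float) for _ in range(10)],0)[:,:,::-1].astype(np.float32)
def an(im,nm):
    big=cv2.resize(im[140:205,230:280],None,fx=S,fy=S,interpolation=cv2.INTER_CUBIC)
    y,x=np.mgrid[0:big.shape[0],0:big.shape[1]];u=230+(x+.5)/S-.5;v=140+(y+.5)/S-.5;B,G,R=big[...,0],big[...,1],big[...,2]
    q0=pl(u,v,.0005);q=pl(u,v,.0023)
    mark=(R>1.6*G)&(R>1.6*B)&(R>55)&(q0[...,1]>.13)&(q0[...,1]<.18)&(np.abs(q0[...,0])<.03);m=q0[mark].mean(0)
    print(nm,"mark",m.round(4))
    g=big.mean(-1);l=[]
    for z in np.arange(.122,.152,.003):
        k=(np.abs(q[...,1]-z)<.001)&(np.abs(q[...,0]+.008)<.011);yy=q[...,0][k];gg=g[k]
        bins=np.arange(-.019,.0031,.001);pr=[gg[np.abs(yy-b)<.0007].mean() for b in bins];i=int(np.argmin(pr[2:-2]))+2
        w=np.clip(np.median(pr)-np.array(pr[max(i-3,0):i+4]),0,None);yc=np.sum(w*bins[max(i-3,0):i+4])/w.sum();l.append(yc);print("  z%.3f y%.4f min%.0f med%.0f"%(z,yc,pr[i],np.median(pr)))
    dark=(big.max(-1)<50)&(np.hypot(q[...,0]+.006,q[...,1]-.094)<.016);print("  bob",dark.sum(),q[dark].mean(0).round(4))
an(im,"now")
an(cv2.imread("pics/scene0.png").astype(np.float32),"scene0")
cv2.imwrite("pics/c9.png",cv2.resize(im[145:200,232:272],None,fx=10,fy=10,interpolation=2))
E
```

```text
now mark [-0.0101  0.1637]
  z0.122 y-0.0121 min58 med68
  z0.125 y-0.0121 min56 med67
  z0.128 y-0.0121 min57 med69
  z0.131 y-0.0112 min58 med71
  z0.134 y-0.0111 min58 med73
  z0.137 y-0.0112 min57 med76
  z0.140 y-0.0119 min56 med76
  z0.143 y-0.0122 min57 med74
  z0.146 y-0.0127 min59 med72
  z0.149 y-0.0120 min57 med73
  bob 966 [-0.0116  0.0981]
scene0 mark [0.0066 0.1593]
  z0.122 y-0.0013 min60 med69
  z0.125 y-0.0011 min56 med72
  z0.128 y-0.0019 min54 med76
  z0.131 y-0.0027 min56 med77
  z0.134 y-0.0028 min56 med74
  z0.137 y-0.0027 min56 med72
  z0.140 y-0.0020 min57 med71
  z0.143 y-0.0012 min56 med69
  z0.146 y-0.0013 min54 med71
  z0.149 y-0.0019 min52 med71
  bob 1012 [-0.0014  0.0935][ WARN:0@4.389] global loadsave.cpp:1063 imwrite_ Unsupported depth image for selected encoder is fallbacked to CV_8U.
```

View pics/c9.png

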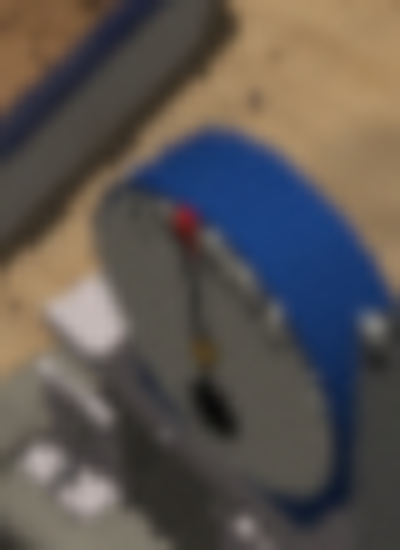

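The needle points at the mark: line at y≈-11.8 mm, mark at ≈-10.5 mm. The residual is about 0.01–0.03 rad, so one last 0.01 rad nudge, a settle, and hand in.

Emit:
{"fn": "drive_tool", "kwargs": {
  "deltas": [
    [[255, -0.0016, 0, 0.0015, 0, 0, 0], [255, -0.0016, 0, 0.0015, 0, 0, 0], [255, -0.0016, 0, 0.0015, 0, 0, 0], [255, -0.0016, 0, 0.0015, 0, 0, 0], [255, -0.0016, 0, 0.0015, 0, 0, 0], [255, -0.0016, 0, 0.0015, 0, 0, 0], [255, -0.0016, 0, 0.0015, 0, 0, 0], [255, -0.0016, 0, 0.0015, 0, 0, 0], [255, -0.0016, 0, 0.0015, 0, 0, 0], [255, -0.0016, 0, 0.0015, 0, 0, 0], [255, -0.0016, 0, 0.0015, 0, 0, 0], [255, -0.0016, 0, 0.0015, 0, 0, 0]]
  ]
}}

```text
clock: 14.8
tcp_pos: [0.5108, -0.0567, 0.1896]
orientation: [0.0, 0.777, 0.629, 0.0]
wrist_force: [0.4, -1.4, 1.0]
finger_gap: 0.0245
grip_force: 24.5
```

```bash
python3 -c "
from workcell import *
s=get_state();print(s['clock'],s['tcp_pos'],s['wrist_force']);print(hand_in())"
```

```text
14.8 [ 0.51083889 -0.05672571  0.18957292] [ 0.37330331 -1.38255113  0.97367649]
the job is handed in; nothing more can be done
None
```

I handed the job in at 14.8 s, but no verdict came back: the handle was swung over to its stop (about 2.6 rad from the ball position), and the gauge is held by the ball at about 0.17 rad tilt. I measured the mark at 0.16–0.185 rad, so the needle should be within tolerance, though I took no picture after the last 0.01 rad nudge.

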